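# Tip the frame corners off the order tray into the carton

## Task

The order tray on the packing bench holds three white frame-corner protectors and a box knife that must not go out with the order: take the knife out first and lay it in the black desk tray. Then lift the order tray by its handle, tip it over the cardboard carton so that all three corner protectors slide into the carton without spilling any on the bench, and set the empty tray back down flat where it stood. Leave the tape roll, mug and stapler alone.

Things in the scene. Friction and masses are not known exactly. Their poses are not given: they have to be found in the camera images.
- tray_handle (a point): centre of the handle bar of the loose plywood order tray (0.32 kg). The bar runs along local y across the middle of the tray, on a post outside each side wall: 14 mm thick (local x), 22 mm high, 206 mm long, its centre 71 mm and its top 82 mm above the tray's underside. Local x along the tray, -x to its open end, which starts roughly towards the robot; z up when it stands flat.
- tray_lip (a point): middle of the lower edge of the order tray's open end, 125 mm towards -x and 71 mm below the handle point, same axes. Tray floor 250 x 190 x 6 mm; 6 mm walls up to 31 mm above its underside on both long sides and the +x end, none here: pieces slide out here, from about 18 to 26 degrees of tilt. Tray and carton stand one left, one right, either way round.
- knife_center (a point): centre of the box knife (loose, blade drawn in, 60 g): a flat grey body 130 mm long (local x), 22 mm wide (local y), 14 mm thick (local z, up). It starts lying flat across the order tray between the handle bar and the tray's end wall, its long side roughly along the bar.
- corner0_center (a point): white plastic frame-corner protector, loose: a square flange 62 x 62 x 6 mm with two upright walls 14 mm thick along two adjoining edges, 30 mm high over all, 45 g. The point is its centre, half-way up. It lies flat (local z up) in the order tray to begin with, nearer the tray's open end than the knife.
- corner1_center (a point): white plastic frame-corner protector, loose: a square flange 62 x 62 x 6 mm with two upright walls 14 mm thick along two adjoining edges, 30 mm high over all, 45 g. The point is its centre, half-way up. It lies flat (local z up) in the order tray to begin with, nearer the tray's open end than the knife.
- corner2_center (a point): white plastic frame-corner protector, loose: a square flange 62 x 62 x 6 mm with two upright walls 14 mm thick along two adjoining edges, 30 mm high over all, 45 g. The point is its centre, half-way up. It lies flat (local z up) in the order tray to begin with, nearer the tray's open end than the knife.
- carton_in (a point): centre of the inner floor of the open cardboard carton, which is fixed to the bench: 250 x 250 mm outside, 240 x 240 mm inside, walls 5 mm thick, the rim 90 mm above the bench, 85 mm above this point; its flaps are folded down outside and nothing stands above it. Axes along its sides, z up.
- desk_tray_in (a point): centre of the inner floor of the black desk tray, fixed to the bench: inside 190 mm long (local y) by 80 mm wide (local x), walls 5 mm thick, floor 5 mm above the bench, rim 30 mm above the bench. z up.
- tape_roll: bystander, leave it alone: cardboard-brown tape roll standing flat, 100 mm across, 50 mm high, between tray and carton. Origin at the centre of its underside.
- mug: bystander, leave it alone: white mug, 80 mm across, 85 mm high, handle at its +y side. Origin at the centre of its underside.
- stapler: bystander, leave it alone: black stapler, 140 mm long (local x), 36 mm wide, 52 mm high. Origin at the centre of its underside.
Not all that is in view belongs to the job. Of the things that look like the part that bears knife_center, the largest one is meant. Leave any purple look-alike of the part that bears corner2_center alone.

How it is judged:
On the way, in this order (a step that is already met when the one before it is completed fails the run):
1. the knife lies in the desk tray, let go (x of knife_center in the frame of desk_tray_in between -0.034 and 0.034 m and y of knife_center in the frame of desk_tray_in between -0.05 and 0.05 m and z of knife_center in the frame of desk_tray_in between 0 and 0.018 m and contact force between the fingers and knife below 0.1 N), for 0.2 s.
2. the order tray is held up over the carton and begins to tip (handle more than 130 mm above the bench and within 250 mm of the carton's middle, tilt over 0.2 rad) (height (world z) of tray_handle above 0.13 m and horizontal distance between tray_handle and carton_in below 0.25 m and angle between tray_handle's own z axis and vertical above 0.2 rad).
3. all three corner protectors are in the carton while the tray is still held up (x of corner0_center in the frame of carton_in between -0.12 and 0.12 m and y of corner0_center in the frame of carton_in between -0.12 and 0.12 m and z of corner0_center in the frame of carton_in between 0 and 0.08 m and x of corner1_center in the frame of carton_in between -0.12 and 0.12 m and y of corner1_center in the frame of carton_in between -0.12 and 0.12 m and z of corner1_center in the frame of carton_in between 0 and 0.08 m and x of corner2_center in the frame of carton_in between -0.12 and 0.12 m and y of corner2_center in the frame of carton_in between -0.12 and 0.12 m and z of corner2_center in the frame of carton_in between 0 and 0.08 m and height (world z) of tray_handle above 0.1 m), for 0.1 s.
At the end, for the whole second after the job is handed in: The knife lies in the desk tray (its centre inside the tray and less than 18 mm above its floor), all three corner protectors are inside the carton, below its rim, and the order tray stands flat on the bench (tilt under 0.06 rad) within 50 mm of where it started (x of knife_center in the frame of desk_tray_in between -0.034 and 0.034 m and y of knife_center in the frame of desk_tray_in between -0.05 and 0.05 m and z of knife_center in the frame of desk_tray_in between 0 and 0.018 m and x of corner0_center in the frame of carton_in between -0.12 and 0.12 m and y of corner0_center in the frame of carton_in between -0.12 and 0.12 m and z of corner0_center in the frame of carton_in between 0 and 0.08 m and x of corner1_center in the frame of carton_in between -0.12 and 0.12 m and y of corner1_center in the frame of carton_in between -0.12 and 0.12 m and z of corner1_center in the frame of carton_in between 0 and 0.08 m and x of corner2_center in the frame of carton_in between -0.12 and 0.12 m and y of corner2_center in the frame of carton_in between -0.12 and 0.12 m and z of corner2_center in the frame of carton_in between 0 and 0.08 m and distance of tray_handle from where it was at the start of the episode below 0.05 m and angle between tray_handle's own z axis and vertical below 0.06 rad and height (world z) of tray_handle below 0.08 m); the robot touches nothing.
It fails at once if the tape roll, mug or stapler is moved more than 30 mm (distance of any of tape_roll, mug, stapler from where it was at the start of the episode above 0.03 m).
It fails at once if a corner protector falls on the bench (outside the carton, below the height of the tray floor) ((height (world z) of corner0_center below 0.0185 m and horizontal distance between corner0_center and carton_in above 0.18 m) or (height (world z) of corner1_center below 0.0185 m and horizontal distance between corner1_center and carton_in above 0.18 m) or (height (world z) of corner2_center below 0.0185 m and horizontal distance between corner2_center and carton_in above 0.18 m)).
It fails at once if the knife falls into the carton (x of knife_center in the frame of carton_in between -0.12 and 0.12 m and y of knife_center in the frame of carton_in between -0.12 and 0.12 m and z of knife_center in the frame of carton_in between 0 and 0.08 m).
It fails at once if the knife is dropped or thrown (faster than 1.5 m/s) (linear speed of knife above 1.5 m/s).
It also fails if it takes over 72 s, if anything falls off the work surface, if the arm or the gripper's body presses on something with over 40 N, if the wrist force passes 120 N, or if a joint passes its speed limit or range.

## Robot

A 6-joint arm with a two-finger parallel gripper is mounted at the origin on the work surface. World frame = base frame: x ahead of the robot, y to its left, z up, the work surface at z = 0. Lengths are in m, angles in rad, forces in N, time in s.
With the tool pointing down it reaches from about 0.35 to 0.85 m from the base axis. Payload 8.1 kg.
Tool frame: the origin (TCP) lies on the mounting face of the last link; the fingertips stand 186 mm ahead of it and the grasp point (between the pads) lies 167 mm ahead of it; z points along the fingers, y is the line along which they close (so a half turn about z gives the same grasp; the last joint's range is limited). The gripper opens to 93 mm and grips with 3 to 60 N. Pads are 15 mm wide; open, the fingers measure 128 mm over their backs; the gripper's body (75 mm by 188 mm) begins 65 mm behind the grasp point.
Start: joints at [-1.381, 0.13, 1.488, -0, 1.523, -0.085], TCP at [0.163, -0.577, 0.405] pointing down, gripper open.
Joint ranges: [-2.96, 2.96], [-0.89, 2.26], [0.02, 2.5], [-1.34, 4.48], [0, 2.73], [-2.66, 2.66]. Speed limits (rad/s): [2.39, 2.39, 2.79, 3.14, 3.14, 3.14].

## Interface

Orientations are given as a rotation vector (axis times angle).
In Python, from plant import read_state, read_camera, camera_params, close_job gives the robot as it stands. The module is installed in compiled form; this text tells all that it offers.
- The arm moves only by the tool servo_tool, never from a script. Its argument "increments" is a list of rows, each an object with "slide": the shift along the tool's x, y, z in mm, a list of three; "dr": the turn, a rotation vector about the tool's x, y, z in rad, a list of three; "jaw": the closure, from 0 (fully open) to 1 (shut). In form: [{"slide": [x, y, z], "dr": [ax, ay, az], "jaw": jaw}, ...]. A call has 1 to 20 rows; each row is the pose to reach, as a shift and turn from the pose commanded when the call began, along the tool's axes at that moment; what a row does not reach only later rows make up. A row lasts 1/10 s, in which the tool goes at most 50 mm and 8.59 degrees, less where a joint would pass 70% of its speed; a pose out of reach is approached as far as the arm can. A call with a gripper value outside its range is refused whole. The fingers move at their own pace and stop on an object; "force" is the grip in N (left out, the last holds). Time passes only in rows, so rows that repeat a pose let the fingers close. It gives the time, the measured TCP pose, the force, the opening and the grip force at its end, in the units of the state.
- read_state(): the state, without advancing time (a new reading comes with each control period).
- read_camera(name): name is "side" or "top"; returns (picture, depth): 384x512x3 uint8, red, green, blue; 384x512 float32, m along the optical axis (not along the pixel's ray), 0 where there is no reading.
- camera_params(name): a dict with "fx", "fy", "cx", "cy" (pixels), "rvec" (rotation vector, rad) and "tvec" (3), from world to camera coordinates, as OpenCV has them. Camera axes: x right, y down, z forward; pixel columns grow to the right and rows downward; lengths in m; the calibration is good to about 2 mm. A picture is of the moment at which its call begins. camera_params takes no time and is no camera call.
- close_job(): hands the job in; it is judged then, once.
The state is a dict: "t": time; "q": joint angles; "dq": joint speeds; "joint_torque": joint torques, N m; "tool_pos": TCP position; "orientation": TCP orientation; "force": force on the tool from outside, world axes, zero at the start; "wrist_torque": the same for the moment, N m; "opening": finger opening in m; "gripper_force": force on a finger pad.
Only numpy, scipy, OpenCV 4.12 (cv2) and the standard library are available. Lean on these libraries where they do the work, as an engineer would, in place of code of your own. Each camera call takes 0.05 s, during which the arm holds its last target. There are 200 camera calls.

## Working session

There is one attempt and no reset: what is moved stays moved. The work goes in short steps, Python scripts to look and compute and a tool call to move; the robot and the scene stay as the last step left them, time stands still between calls to the robot, and variables do not carry over. Pictures are saved under pics/ and viewed, at most 10 in all, crops included, and the job is handed in when it is done.

Besides the shell and the picture viewer there is one more tool, called by a JSON object that holds its "api" and its "payload". servo_tool: Moves the arm, as the interface text tells. Its arguments: {"type":"object","properties":{"increments":{"type":"array"},"force":{"type":"number"}},"required":["increments"]}

```bash
mkdir -p pics
cat > h.py <<'E'
import numpy as np, cv2
from scipy.spatial.transform import Rotation as R
from plant import *
def cam(n):
    p=camera_params(n); K=np.array([[p['fx'],0,p['cx']],[0,p['fy'],p['cy']],[0,0,1]])
    return K,R.from_rotvec(p['rvec']).as_matrix(),np.array(p['tvec']).ravel()
def cloud(n,depth):
    K,Rm,t=cam(n); v,u=np.mgrid[:384,:512]
    c=np.stack([(u-K[0,2])/K[0,0]*depth,(v-K[1,2])/K[1,1]*depth,depth],-1)
    return (c-t)@Rm
def ray(n,u,v,z):
    K,Rm,t=cam(n); d=Rm.T@np.linalg.inv(K)@[u,v,1]; o=-Rm.T@t
    return o+d*(z-o[2])/d[2]
E
python3 - <<'E'
from h import *
for n in('top','side'):
    im,d=read_camera(n); np.savez(f'{n}0.npz',im=im,d=d)
    cv2.imwrite(f'pics/{n}0.png',cv2.resize(im[...,::-1],(800,600)))
    K,Rm,t=cam(n); print(n,K[0,0],-Rm.T@t,Rm[2])
print(read_state())
E
```

```text
top 455.4349148955594 [0.48789445 0.1165193  1.43404949] [ 0.05362374 -0.01264221 -0.99848118]
side 364.0442162518009 [ 0.41513558 -0.88816523  0.64816842] [ 0.12063106  0.85136199 -0.51052024]
{'t': 0.1, 'q': array([-1.38139478e+00,  1.31051290e-01,  1.48915523e+00, -4.65012878e-06,
        1.52302271e+00, -8.54256952e-02]), 'dq': array([ 0.00050548, -0.00188698, -0.00201624,  0.00097786,  0.00071602,
       -0.00150642]), 'joint_torque': array([ 2.91863042e-03, -5.61340070e+01, -4.93097556e+01,  7.70774670e-02,
        2.89968448e-02, -5.00804117e-05]), 'tool_pos': array([ 0.1627947 , -0.57727552,  0.40382095]), 'orientation': array([-3.11035996e+00, -4.30116824e-01,  1.40799095e-04]), 'force': array([ 0.81605868,  0.61771254, -0.13722944]), 'wrist_torque': array([-0.00315905, -0.02178553,  0.01505004]), 'gripper_force': 0.0, 'opening': 0.09303509987189705}
```

View pics/top0.png

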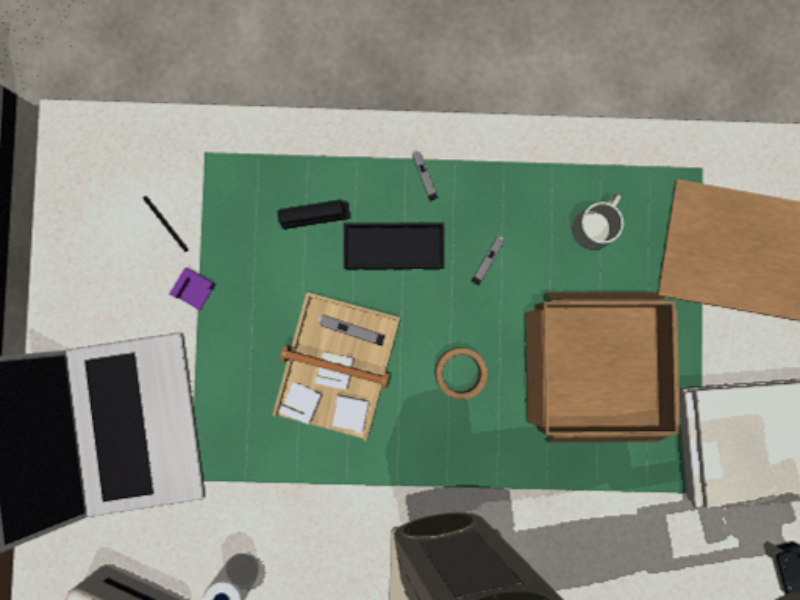

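View pics/side0.png

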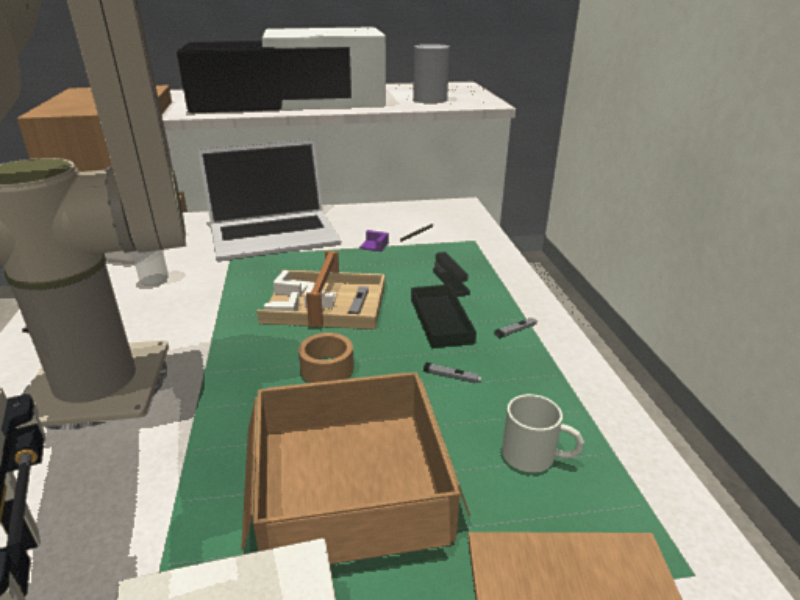

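The top view (800x600) shows three grey knives: at (352,330) in the order tray, at (425,175), and at (488,260). The one in the tray looks longest and fits the description. The tray's handle bar runs (285,353)-(388,381), with the white corners below it. The carton is at (608,368), the desk tray at (394,246), the tape roll at (461,373), the stapler at (313,213) and the mug at (600,222).

```bash
cat > m.py <<'E'
from h import *
z=np.load('top0.npz'); im,d=z['im'],z['d']; P=cloud('top',d)
hsv=cv2.cvtColor(im,cv2.COLOR_RGB2HSV).astype(int); H,S,V=hsv[...,0],hsv[...,1],hsv[...,2]
v,u=np.mgrid[:384,:512]
def reg(a,b,c,e): s=.64; return (u>a*s)&(u<c*s)&(v>b*s)&(v<e*s)
def rect(n,m):
    m=m.astype(np.uint8)
    k,l,st,_=cv2.connectedComponentsWithStats(m); m=l==1+np.argmax(st[1:,4])
    q=P[m]; r=cv2.minAreaRect((q[:,:2]*1000).astype(np.float32)); b=cv2.boxPoints(r)
    print(n,m.sum(),'c',np.round(r[0],1),'size',np.round(r[1],1),'ang',round(r[2],1),'z',np.round(np.percentile(q[:,2],[5,50,95])*1000,1),'mean',np.round(q.mean(0)*1000,1))
    return m
z0=P[...,2]
print('bench',np.median(z0[reg(220,440,270,470)]))
kn=lambda r:rect('knife',reg(*r)&(S<60)&(V<190))
kn((312,308,392,350)); kn((405,145,445,205)); kn((465,230,510,290))
rect('bar',reg(265,330,405,400)&(z0>.068))
rect('tray',reg(260,280,410,450)&(z0>.003)&(z0<.05)&~((H>35)&(H<95)&(S>60)))
rect('desk',reg(330,210,460,280)&(V<60))
rect('carton',reg(520,280,685,450)&(z0>.08)&(z0<.1))
rect('cfloor',reg(550,310,655,425)&(z0<.02))
rect('tape',reg(425,335,500,410)&(z0>.04)&(z0<.06))
rect('stap',reg(265,190,360,235)&(z0>.01)&(V<70))
rect('mug',reg(560,185,640,260)&(z0>.02))
for r in((275,375,325,425),(325,385,375,440),(310,345,360,395)): rect('corner',reg(*r)&(S<40)&(V>150)&(z0<.06))
c=im[180:290,170:260,::-1]; cv2.imwrite('pics/crop.png',np.hstack([cv2.resize(c,(490,599),interpolation=2),cv2.resize(im[95:185,260:325,::-1],(300,599),interpolation=2)]))
E
python3 m.py
```

```text
bench 6.961040803545387e-05
knife 307 c [496.3 204.3] size [137.8  21.9] ang 73.2 z [10.6 18.5 24.2] mean [496.2 202.9  18.3]
knife 199 c [818.4  59.6] size [108.3  38.8] ang 31.0 z [-0.7  8.7 14.1] mean [817.4  65.3   8.1]
knife 190 c [644.6 -69.8] size [ 18.1 106.1] ang 61.5 z [ 1.3  8.8 14.8] mean [643.9 -69.1   8.6]
bar 380 c [460.  217.7] size [205.5 102.5] ang 76.2 z [75.5 81.1 85.6] mean [425.  226.7  84.4]
tray 2075 c [358.2 245.2] size [195.  116.9] ang 76.5 z [ 3.9 11.  37.7] mean [358.3 244.9  16.6]
desk 1883 c [598.5 119.6] size [221.3 196.7] ang 1.8 z [-0.8  5.  29.4] mean [665.7 122.6  13. ]
carton 1240 c [ 437.7 -294.8] size [260.7 264.3] ang 1.6 z [81.6 87.3 92.2] mean [ 439.5 -290.8   87.2]
cfloor 4869 c [ 434.3 -307.5] size [226.8 213.2] ang 1.3 z [-1.5  3.6  8.7] mean [ 434.2 -307.2    3.6]
tape 364 c [419.  -17.1] size [96.6 97.3] ang 2.4 z [44.2 48.9 53.6] mean [417.9 -18.5  48.8]
stap 512 c [645.4 195.9] size [330.3 123.9] ang 47.3 z [11.5 49.2 55.7] mean [721.4 281.4  49.4]
mug 455 c [ 719.5 -288. ] size [ 79.  100.4] ang 26.8 z [23.9 63.6 85.9] mean [ 719.3 -282.1   59.7]
corner 412 c [347.2 298.2] size [64.7 70.3] ang 66.9 z [ 5.7 14.8 38.9] mean [349.8 296.7  20.8]
corner 401 c [330.2 199.3] size [65. 63.] ang 79.6 z [ 6.5 14.1 38.4] mean [330.3 198.3  20.7]
corner 196 c [397.7 235.9] size [64.8 33.1] ang 78.4 z [ 6.6 32.3 39.5] mean [398.7 235.6  25. ]
```

View pics/crop.png

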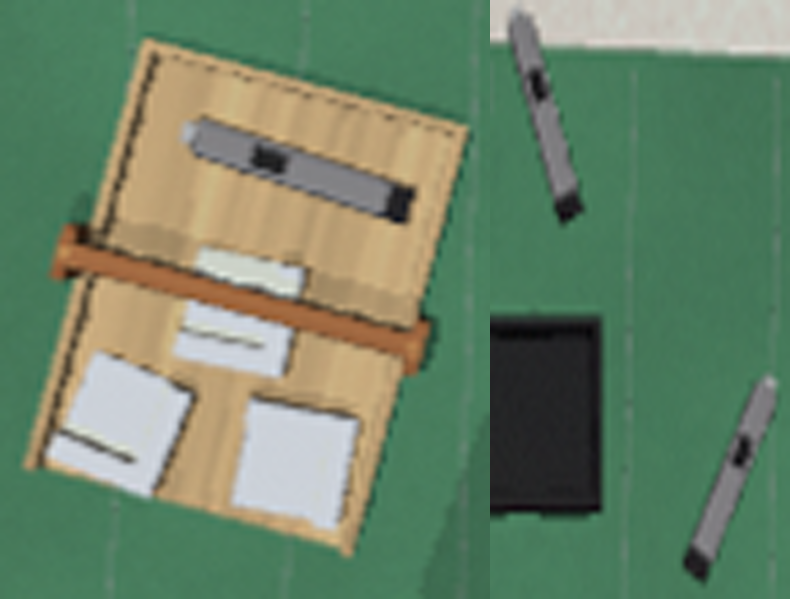

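In the crop, the in-tray knife (about 138x22 mm, against 106 mm for the two on the mat) is the largest, so it is the one meant. It is clear of the bar and the end wall. The purple corner look-alike, at (192,288) in the full view, is outside the job.

```bash
cat > n.py <<'E'
from h import *
z=np.load('top0.npz'); im,d=z['im'],z['d']
hsv=cv2.cvtColor(im,cv2.COLOR_RGB2HSV).astype(int); H,S,V=hsv[...,0],hsv[...,1],hsv[...,2]
v,u=np.mgrid[:384,:512]
def reg(a,b,c,e): s=.64; return (u>a*s)&(u<c*s)&(v>b*s)&(v<e*s)
def fit(n,m,zz):
    k,l,st,_=cv2.connectedComponentsWithStats(m.astype(np.uint8)); m=l==1+np.argmax(st[1:,4])
    q=np.array([ray('top',a,b,zz)[:2]*1000 for b,a in np.argwhere(m)],np.float32)
    r=cv2.minAreaRect(q); pc=np.linalg.eigh(np.cov(q.T))[1][:,1]
    print(n,m.sum(),np.round(r[0],1),np.round(r[1],1),round(r[2],1),'mean',q.mean(0).round(1),'pca',round(np.degrees(np.arctan2(pc[1],pc[0]))%180,1)); return m
fit('bar',reg(275,340,395,392)&(S>140)&(V<190)&(H<18),.082)
fit('knife',reg(312,308,392,350)&(S<60)&(V<190),.020)
fit('desk',reg(335,215,455,278)&(V<60),.030)
K,Rm,t=cam('top')
for p in((307,293),(400,318),(275,415),(367,440)): print(p,ray('top',p[0]*.64,p[1]*.64,.031 if p[1]<400 else .018).round(4))
E
python3 n.py
cat > go.py <<'E'
# usage: go.py gx gy gz(mm, grasp point) yaw_y(deg) tilt(deg): print slide/dr from present pose
import sys; from h import *
def target(g,yaw,tilt):
    x=np.radians(yaw); Y=np.array([np.cos(x),np.sin(x),0]); Z=np.array([0,0,-1.]); X=np.cross(Y,Z)
    # lip (-Y side) goes down with tilt: up axis leans to -Y
    M=np.column_stack([X,Y,Z]); ax=np.cross([0,0,1.],-Y)
    M=R.from_rotvec(ax*np.radians(tilt)).as_matrix()@M
    return np.array(g)-167*M[:,2],M
if __name__=='__main__':
    a=[float(k) for k in sys.argv[1:]]; s=read_state(); M0=R.from_rotvec(s['orientation']).as_matrix(); p0=s['tool_pos']*1000
    p,M=target(a[:3],a[3],a[4]); print('slide',(M0.T@(p-p0)).round(1),'dr',R.from_matrix(M0.T@M).as_rotvec().round(3),'t',s['t'],'q',s['q'].round(2),'open',s['opening'],'F',s['force'].round(1))
    print('grasp now',(p0+167*M0[:,2]).round(1),'yaw_y',np.degrees(np.arctan2(M0[1,1],M0[0,1])).round(2),'up lean',np.degrees(np.arccos(-M0[2,2])).round(2))
E
python3 go.py 495 203 130 -13.5 0
```

```text
bar 314 [425.  226.6] [202.9  26.5] 76.7 mean [424.8 229.5] pca 76.4
knife 307 [496.3 203.6] [136.2  21.5] 73.2 mean [496.2 202.8] pca 73.2
desk 1883 [662.8 121.8] [ 90.3 195.5] 1.7 mean [663.6 122.5] pca 92.3
(307, 293) [0.5647 0.2887 0.031 ]
(400, 318) [0.5206 0.1041 0.031 ]
(275, 415) [0.3229 0.3448 0.018 ]
(367, 440) [0.2788 0.1622 0.018 ]
slide [ 531.5 -660.7  108. ] dr [-1.00e-03 -1.00e-03 -1.06e+00] t 0.1 q [-1.38  0.13  1.49 -0.    1.52 -0.09] open 0.09303509987189705 F [ 0.8  0.6 -0.1]
grasp now [ 162.7 -577.   236.8] yaw_y -74.25 up lean 0.09
```

{"api": "servo_tool", "payload": {"increments": [{"slide": [130, -165, 20], "dr": [0, 0, -0.27], "jaw": 0.57}, {"slide": [265, -330, 40], "dr": [0, 0, -0.55], "jaw": 0.57}, {"slide": [265, -330, 40], "dr": [0, 0, -0.55], "jaw": 0.57}, {"slide": [265, -330, 40], "dr": [0, 0, -0.55], "jaw": 0.57}, {"slide": [265, -330, 40], "dr": [0, 0, -0.55], "jaw": 0.57}, {"slide": [265, -330, 40], "dr": [0, 0, -0.55], "jaw": 0.57}, {"slide": [265, -330, 40], "dr": [0, 0, -0.55], "jaw": 0.57}, {"slide": [265, -330, 40], "dr": [0, 0, -0.55], "jaw": 0.57}, {"slide": [265, -330, 40], "dr": [0, 0, -0.55], "jaw": 0.57}, {"slide": [530, -661, 88], "dr": [0, 0, -1.11], "jaw": 0.57}, {"slide": [530, -661, 88], "dr": [0, 0, -1.11], "jaw": 0.57}, {"slide": [530, -661, 88], "dr": [0, 0, -1.11], "jaw": 0.57}, {"slide": [530, -661, 88], "dr": [0, 0, -1.11], "jaw": 0.57}, {"slide": [530, -661, 88], "dr": [0, 0, -1.11], "jaw": 0.57}, {"slide": [530, -661, 88], "dr": [0, 0, -1.11], "jaw": 0.57}, {"slide": [530, -661, 88], "dr": [0, 0, -1.11], "jaw": 0.57}, {"slide": [530, -661, 88], "dr": [0, 0, -1.11], "jaw": 0.57}, {"slide": [530, -661, 88], "dr": [0, 0, -1.11], "jaw": 0.57}, {"slide": [530, -661, 88], "dr": [0, 0, -1.11], "jaw": 0.57}, {"slide": [530, -661, 88], "dr": [0, 0, -1.11], "jaw": 0.57}]}}

```text
t: 2.1
tool_pos: [0.4932, 0.2028, 0.3159]
orientation: [-2.416, -2.007, 0.003]
force: [0.2, 0.3, 0.0]
opening: 0.0399
gripper_force: 0.0
```

```bash
python3 go.py 494.5 203.5 28 -16.8 0
```

```text
slide [  1.1   1.3 120.9] dr [-0.001  0.001  0.109] t 2.1 q [ 0.29  0.01  1.78 -0.    1.35  0.48] open 0.03992380019113356 F [0.2 0.3 0. ]
grasp now [492.9 202.7 148.9] yaw_y -10.57 up lean 0.11
```

{"api": "servo_tool", "payload": {"increments": [{"slide": [1, 1, 30], "dr": [0, 0, 0.109], "jaw": 0.57}, {"slide": [1, 1, 60], "dr": [0, 0, 0.109], "jaw": 0.57}, {"slide": [1, 1, 85], "dr": [0, 0, 0.109], "jaw": 0.57}, {"slide": [1, 1, 100], "dr": [0, 0, 0.109], "jaw": 0.57}, {"slide": [1, 1, 112], "dr": [0, 0, 0.109], "jaw": 0.57}, {"slide": [1, 1, 121], "dr": [0, 0, 0.109], "jaw": 0.57}, {"slide": [1, 1, 121], "dr": [0, 0, 0.109], "jaw": 0.57}, {"slide": [1, 1, 121], "dr": [0, 0, 0.109], "jaw": 0.57}]}}

```text
t: 2.9
tool_pos: [0.4952, 0.2034, 0.1965]
orientation: [2.524, 1.871, 0.002]
force: [0.5, -0.2, 1.2]
opening: 0.0399
gripper_force: 0.0
```

```bash
python3 go.py 494.5 203.5 28 -16.8 0
python3 - <<'E'
from h import *
im,d=read_camera('side'); cv2.imwrite('pics/s1.png',cv2.resize(im[150:230,150:260,::-1],(800,582),interpolation=2))
E
```

```text
slide [-0.1 -0.7  1.5] dr [ 0.001 -0.001 -0.002] t 2.9 q [0.29 0.16 1.85 0.   1.12 0.59] open 0.039944205606566675 F [ 0.5 -0.2  1.2]
grasp now [495.4 203.4  29.5] yaw_y -16.91 up lean 0.06
```

View pics/s1.png

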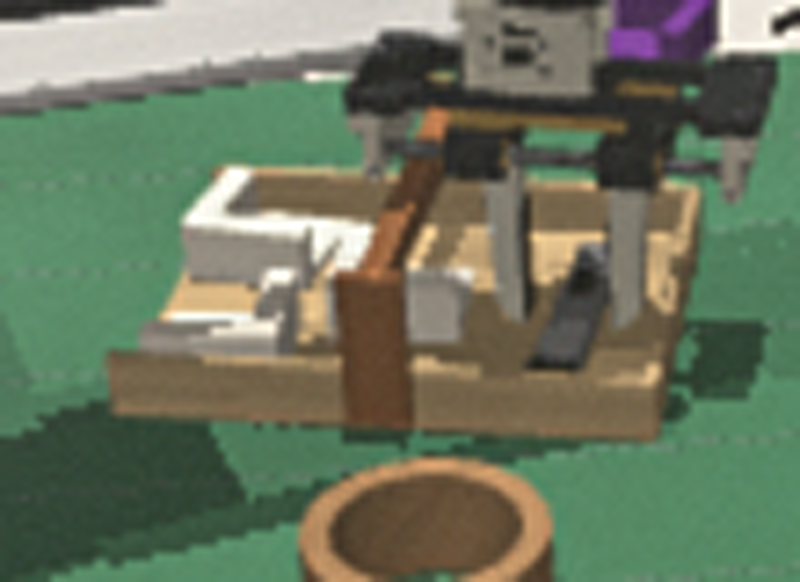

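The fingers, at crop pixels (510,310) and (628,320), straddle the knife at (570,320). They are clear of the bar and the end wall.

{"api": "servo_tool", "payload": {"increments": [{"slide": [0, 0, 2], "dr": [0, 0, 0], "jaw": 0.75}, {"slide": [0, 0, 2], "dr": [0, 0, 0], "jaw": 1}, {"slide": [0, 0, 2], "dr": [0, 0, 0], "jaw": 1}, {"slide": [0, 0, 2], "dr": [0, 0, 0], "jaw": 1}, {"slide": [0, 0, 2], "dr": [0, 0, 0], "jaw": 1}, {"slide": [0, 0, 2], "dr": [0, 0, 0], "jaw": 1}, {"slide": [0, 0, -5], "dr": [0, 0, 0], "jaw": 1}, {"slide": [0, 0, -15], "dr": [0, 0, 0], "jaw": 1}, {"slide": [0, 0, -35], "dr": [0, 0, 0], "jaw": 1}, {"slide": [0, 0, -60], "dr": [0, 0, 0], "jaw": 1}, {"slide": [0, 0, -90], "dr": [0, 0, 0], "jaw": 1}, {"slide": [0, 0, -110], "dr": [0, 0, 0], "jaw": 1}, {"slide": [0, 0, -120], "dr": [0, 0, 0], "jaw": 1}, {"slide": [0, 0, -120], "dr": [0, 0, 0], "jaw": 1}], "force": 25}}

```text
t: 4.35
tool_pos: [0.4953, 0.2035, 0.3178]
orientation: [2.523, 1.87, 0.005]
force: [0.4, 0.4, -1.2]
opening: 0.0218
gripper_force: 25.0
```

```bash
python3 go.py 663 122 110 1.7 0
```

```text
slide [-29.3 184.1  41.2] dr [ 0.003 -0.001 -0.325] t 4.35 q [ 0.29  0.01  1.77 -0.    1.35  0.59] open 0.021752646437333545 F [ 0.4  0.4 -1.2]
grasp now [495.8 203.7 150.8] yaw_y -16.9 up lean 0.19
```

{"api": "servo_tool", "payload": {"increments": [{"slide": [-5, 30, 2], "dr": [0, 0, -0.05], "jaw": 1}, {"slide": [-10, 65, 4], "dr": [0, 0, -0.12], "jaw": 1}, {"slide": [-17, 105, 6], "dr": [0, 0, -0.2], "jaw": 1}, {"slide": [-23, 145, 9], "dr": [0, 0, -0.26], "jaw": 1}, {"slide": [-27, 172, 20], "dr": [0, 0, -0.3], "jaw": 1}, {"slide": [-29, 184, 45], "dr": [0, 0, -0.325], "jaw": 1}, {"slide": [-29, 184, 70], "dr": [0, 0, -0.325], "jaw": 1}, {"slide": [-29, 184, 90], "dr": [0, 0, -0.325], "jaw": 1}, {"slide": [-29, 184, 103], "dr": [0, 0, -0.325], "jaw": 1}, {"slide": [-29, 184, 113], "dr": [0, 0, -0.325], "jaw": 1}, {"slide": [-29, 184, 117], "dr": [0, 0, -0.325], "jaw": 1}, {"slide": [-29, 184, 117], "dr": [0, 0, -0.325], "jaw": 1}, {"slide": [-29, 184, 117], "dr": [0, 0, -0.325], "jaw": 1}]}}

```text
t: 5.65
tool_pos: [0.6628, 0.1222, 0.1999]
orientation: [2.187, 2.254, 0.002]
force: [-0.1, 0.3, 0.3]
opening: 0.0217
gripper_force: 25.0
```

```bash
python3 go.py 663 122 28 1.7 0
```

```text
slide [-0.2  0.1  4.9] dr [ 0.002 -0.     0.   ] t 5.65 q [0.11 0.49 1.43 0.   1.21 0.08] open 0.02172544728792343 F [-0.1  0.3  0.3]
grasp now [663.1 122.3  32.9] yaw_y 1.72 up lean 0.1
```

{"api": "servo_tool", "payload": {"increments": [{"slide": [0, 0, 3], "dr": [0, 0, 0], "jaw": 1}, {"slide": [0, 0, 6], "dr": [0, 0, 0], "jaw": 1}, {"slide": [0, 0, 6], "dr": [0, 0, 0], "jaw": 1}, {"slide": [0, 0, 6], "dr": [0, 0, 0], "jaw": 0.63}, {"slide": [0, 0, 6], "dr": [0, 0, 0], "jaw": 0.63}, {"slide": [0, 0, 6], "dr": [0, 0, 0], "jaw": 0.63}, {"slide": [0, 0, -10], "dr": [0, 0, 0], "jaw": 0.63}, {"slide": [0, 0, -45], "dr": [0, 0, 0], "jaw": 0.63}, {"slide": [0, 0, -90], "dr": [0, 0, 0], "jaw": 0.63}, {"slide": [0, 0, -135], "dr": [0, 0, 0], "jaw": 0.63}, {"slide": [0, 0, -150], "dr": [0, 0, 0], "jaw": 0.63}, {"slide": [0, 0, -150], "dr": [0, 0, 0], "jaw": 0.63}]}}

```text
t: 6.85
tool_pos: [0.6634, 0.1222, 0.3543]
orientation: [2.184, 2.251, 0.01]
force: [0.4, -0.2, -0.4]
opening: 0.0347
gripper_force: 0.0
```

```bash
python3 go.py 424.8 226.6 150 -13.4 0
python3 - <<'E'
from h import *
im,d=read_camera('side'); cv2.imwrite('pics/s2.png',cv2.resize(im[140:260,150:310,::-1],(800,600),interpolation=2))
E
```

```text
slide [ 111.5 -235.7   35.5] dr [ 0.008 -0.002  0.264] t 6.85 q [0.11 0.35 1.32 0.   1.46 0.08] open 0.03466372249628033 F [ 0.4 -0.2 -0.4]
grasp now [664.8 122.4 187.4] yaw_y 1.72 up lean 0.47
```

View pics/s2.png

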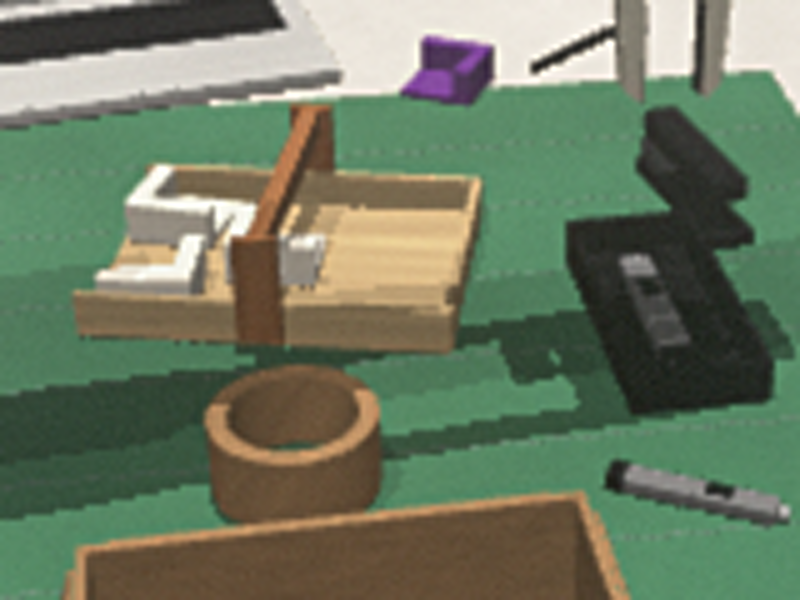

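The knife lies flat in the desk tray at crop (655,300). Next is the handle.

{"api": "servo_tool", "payload": {"increments": [{"slide": [20, -45, 5], "dr": [0, 0, 0.05], "jaw": 0.5}, {"slide": [40, -90, 10], "dr": [0, 0, 0.1], "jaw": 0.5}, {"slide": [60, -135, 20], "dr": [0, 0, 0.16], "jaw": 0.5}, {"slide": [85, -180, 30], "dr": [0, 0, 0.21], "jaw": 0.5}, {"slide": [105, -222, 35], "dr": [0, 0, 0.25], "jaw": 0.5}, {"slide": [111, -235, 35], "dr": [0, 0, 0.264], "jaw": 0.5}, {"slide": [111, -235, 35], "dr": [0, 0, 0.264], "jaw": 0.5}, {"slide": [111, -235, 35], "dr": [0, 0, 0.264], "jaw": 0.5}, {"slide": [111, -235, 35], "dr": [0, 0, 0.264], "jaw": 0.5}]}}

```text
t: 7.8
tool_pos: [0.4249, 0.2255, 0.3131]
orientation: [2.466, 1.946, -0.001]
force: [1.1, -0.3, -0.1]
opening: 0.0464
gripper_force: 0.0
```

```bash
python3 go.py 424.8 226.6 71 -13.4 0
```

```text
slide [ 1.1 -0.3 75.1] dr [-0.     0.001 -0.001] t 7.8 q [ 0.38 -0.13  1.92 -0.    1.35  0.62] open 0.04638919220392195 F [ 1.1 -0.3 -0.1]
grasp now [424.8 225.4 146.1] yaw_y -13.43 up lean 0.05
```

{"api": "servo_tool", "payload": {"increments": [{"slide": [1, 0, 25], "dr": [0, 0, 0], "jaw": 0.5}, {"slide": [1, 0, 50], "dr": [0, 0, 0], "jaw": 0.5}, {"slide": [1, 0, 66], "dr": [0, 0, 0], "jaw": 0.5}, {"slide": [1, 0, 75], "dr": [0, 0, 0], "jaw": 0.5}, {"slide": [1, 0, 75], "dr": [0, 0, 0], "jaw": 0.5}, {"slide": [1, 0, 75], "dr": [0, 0, 0], "jaw": 0.5}, {"slide": [1, 0, 75], "dr": [0, 0, 0], "jaw": 0.7}, {"slide": [1, 0, 75], "dr": [0, 0, 0], "jaw": 0.8}, {"slide": [1, 0, 75], "dr": [0, 0, 0], "jaw": 1}, {"slide": [1, 0, 75], "dr": [0, 0, 0], "jaw": 1}, {"slide": [1, 0, 75], "dr": [0, 0, 0], "jaw": 1}, {"slide": [1, 0, 75], "dr": [0, 0, 0], "jaw": 1}], "force": 55}}

```text
t: 9.0
tool_pos: [0.4245, 0.227, 0.2391]
orientation: [2.465, 1.947, 0.001]
force: [0.3, -0.5, 2.0]
opening: 0.0137
gripper_force: 55.0
```

```bash
python3 go.py 424.8 226.6 71 -13.4 0
```

```text
slide [-0.4  0.4  1.1] dr [ 0.001 -0.    -0.   ] t 9.0 q [ 0.38 -0.04  1.98 -0.    1.2   0.62] open 0.013682744865268652 F [ 0.3 -0.5  2. ]
grasp now [424.6 227.1  72.1] yaw_y -13.41 up lean 0.03
```

{"api": "servo_tool", "payload": {"increments": [{"slide": [0, 0, -2], "dr": [0, 0, 0], "jaw": 1}, {"slide": [0, 0, -6], "dr": [0, 0, 0], "jaw": 1}, {"slide": [0, 0, -14], "dr": [0, 0, 0], "jaw": 1}, {"slide": [0, 0, -26], "dr": [0, 0, 0], "jaw": 1}, {"slide": [0, 0, -42], "dr": [0, 0, 0], "jaw": 1}, {"slide": [0, 0, -60], "dr": [0, 0, 0], "jaw": 1}, {"slide": [0, 0, -80], "dr": [0, 0, 0], "jaw": 1}, {"slide": [0, 0, -100], "dr": [0, 0, 0], "jaw": 1}, {"slide": [0, 0, -120], "dr": [0, 0, 0], "jaw": 1}, {"slide": [0, 0, -136], "dr": [0, 0, 0], "jaw": 1}, {"slide": [0, 0, -148], "dr": [0, 0, 0], "jaw": 1}, {"slide": [0, 0, -156], "dr": [0, 0, 0], "jaw": 1}, {"slide": [0, 0, -161], "dr": [0, 0, 0], "jaw": 1}, {"slide": [0, 0, -163], "dr": [0, 0, 0], "jaw": 1}, {"slide": [0, 0, -163], "dr": [0, 0, 0], "jaw": 1}, {"slide": [0, 0, -163], "dr": [0, 0, 0], "jaw": 1}]}}

```text
t: 10.6
tool_pos: [0.4242, 0.2269, 0.401]
orientation: [-2.465, -1.947, 0.002]
force: [-1.2, -0.1, -4.2]
opening: 0.0136
gripper_force: 55.0
```

```bash
python3 go.py 600 -305 235 0 0
python3 - <<'E'
from h import *
for p in((545,303),(675,303),(545,435),(675,435)): print(ray('top',p[0]*.64,p[1]*.64,.09).round(3))
im,d=read_camera('side'); cv2.imwrite('pics/s3.png',cv2.resize(im[80:240,130:343,::-1],(800,600),interpolation=2))
E
```

```text
slide [-476.6  294.3   -1. ] dr [-0.001  0.001 -0.234] t 10.6 q [ 0.38 -0.19  1.81  0.    1.52  0.62] open 0.013590290168615128 F [-1.2 -0.1 -4.2]
grasp now [424.  226.8 234. ] yaw_y -13.41 up lean 0.07
[ 0.555 -0.169  0.09 ]
[ 0.562 -0.417  0.09 ]
[ 0.307 -0.174  0.09 ]
[ 0.314 -0.419  0.09 ]
```

View pics/s3.png

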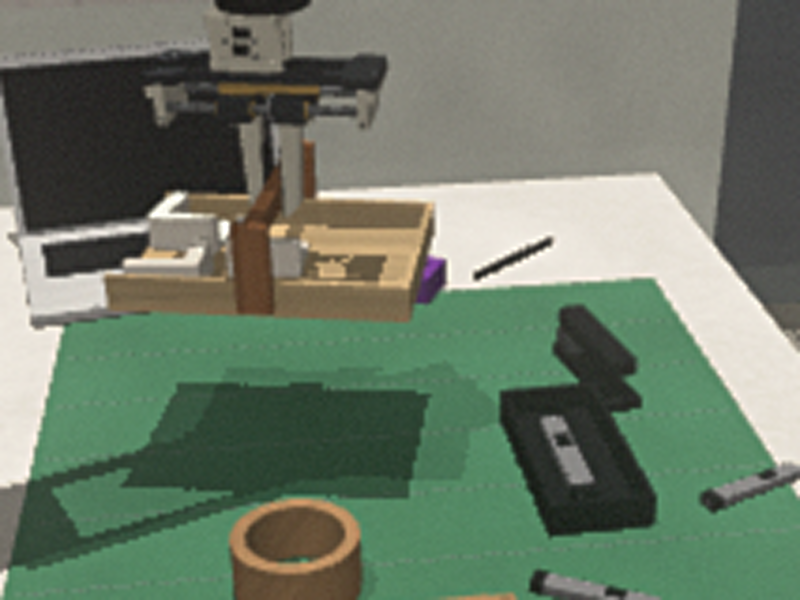

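The tray hangs level at crop (265,265), with all three corners still in it.

{"api": "servo_tool", "payload": {"increments": [{"slide": [-4, 2, 0], "dr": [0, 0, -0.002], "jaw": 1}, {"slide": [-14, 8, 0], "dr": [0, 0, -0.007], "jaw": 1}, {"slide": [-30, 18, 0], "dr": [0, 0, -0.016], "jaw": 1}, {"slide": [-52, 32, 0], "dr": [0, 0, -0.028], "jaw": 1}, {"slide": [-80, 49, 0], "dr": [0, 0, -0.044], "jaw": 1}, {"slide": [-110, 67, 0], "dr": [0, 0, -0.061], "jaw": 1}, {"slide": [-141, 86, 0], "dr": [0, 0, -0.078], "jaw": 1}, {"slide": [-172, 105, 0], "dr": [0, 0, -0.095], "jaw": 1}, {"slide": [-203, 124, 0], "dr": [0, 0, -0.112], "jaw": 1}, {"slide": [-234, 143, 0], "dr": [0, 0, -0.13], "jaw": 1}, {"slide": [-265, 162, 0], "dr": [0, 0, -0.147], "jaw": 1}, {"slide": [-296, 181, 0], "dr": [0, 0, -0.164], "jaw": 1}, {"slide": [-327, 200, 0], "dr": [0, 0, -0.181], "jaw": 1}, {"slide": [-358, 219, 0], "dr": [0, 0, -0.199], "jaw": 1}, {"slide": [-388, 238, 0], "dr": [0, 0, -0.215], "jaw": 1}, {"slide": [-416, 255, 0], "dr": [0, 0, -0.231], "jaw": 1}, {"slide": [-438, 269, 0], "dr": [0, 0, -0.243], "jaw": 1}, {"slide": [-454, 279, 0], "dr": [0, 0, -0.252], "jaw": 1}, {"slide": [-464, 285, 0], "dr": [0, 0, -0.258], "jaw": 1}, {"slide": [-468, 287, 0], "dr": [0, 0, -0.26], "jaw": 1}]}}

```text
t: 12.65
tool_pos: [0.5947, -0.2964, 0.4012]
orientation: [-2.193, -2.248, 0.001]
force: [-0.2, 0.1, -4.2]
opening: 0.0133
gripper_force: 55.0
```

Run:
```python
from go import *
s=read_state(); M0=R.from_rotvec(s['orientation']).as_matrix(); p0=s['tool_pos']*1000
print((p0+167*M0[:,2]).round(1),s['q'].round(2),s['opening'])
for th in(0,4,8,12,16,20,24,28,32,36,40,44):
    a=np.radians(th); yaw=1.5; Y=np.array([np.cos(np.radians(yaw)),np.sin(np.radians(yaw)),0])
    lip=np.array([495,-295,max(105,165-60*th/20)])
    h=lip+Y*(125*np.cos(a)-71*np.sin(a))+[0,0,125*np.sin(a)+71*np.cos(a)]
    p,M=target(h,yaw,th); print(th,h.round(),(M0.T@(p-p0)).round(),R.from_matrix(M0.T@M).as_rotvec().round(3))
```

```text
[ 594.6 -296.3  234.2] [-0.54  0.31  1.29 -0.    1.54 -0.56] 0.013290461535535283
0 [ 620. -292.  236.] [ 4. 25. -2.] [-0.001 -0.    -0.001]
4 [ 615. -292.  233.] [4. 8. 2.] [-0.071 -0.    -0.001]
8 [ 609. -292.  229.] [ 4. -9.  7.] [-0.14  -0.    -0.001]
12 [ 602. -292.  224.] [  4. -27.  13.] [-0.21  -0.    -0.001]
16 [ 596. -292.  220.] [  4. -45.  21.] [-0.28  -0.    -0.001]
20 [ 588. -293.  214.] [  4. -64.  30.] [-0.35  -0.    -0.001]
24 [ 580. -293.  221.] [  4. -82.  28.] [-0.42  -0.    -0.001]
28 [ 572. -293.  226.] [   4. -101.   27.] [-0.489  0.    -0.001]
32 [ 563. -293.  231.] [   4. -120.   28.] [-0.559  0.    -0.001]
36 [ 554. -293.  236.] [   4. -138.   30.] [-0.629  0.    -0.001]
40 [ 545. -294.  240.] [   4. -157.   34.] [-0.699  0.    -0.001]
44 [ 536. -294.  243.] [   4. -175.   38.] [-0.769  0.    -0.001]
```

{"api": "servo_tool", "payload": {"increments": [{"slide": [1, 0, 1], "dr": [-0.01, 0, 0], "jaw": 1}, {"slide": [2, 2, 2], "dr": [-0.035, 0, 0], "jaw": 1}, {"slide": [4, 4, 2], "dr": [-0.07, 0, 0], "jaw": 1}, {"slide": [4, -1, 5], "dr": [-0.105, 0, 0], "jaw": 1}, {"slide": [4, -9, 7], "dr": [-0.14, 0, 0], "jaw": 1}, {"slide": [4, -18, 10], "dr": [-0.175, 0, 0], "jaw": 1}, {"slide": [4, -27, 13], "dr": [-0.21, 0, 0], "jaw": 1}, {"slide": [4, -36, 17], "dr": [-0.245, 0, 0], "jaw": 1}, {"slide": [4, -43, 20], "dr": [-0.272, 0, 0], "jaw": 1}, {"slide": [4, -45, 21], "dr": [-0.28, 0, 0], "jaw": 1}, {"slide": [4, -45, 21], "dr": [-0.28, 0, 0], "jaw": 1}, {"slide": [4, -45, 21], "dr": [-0.28, 0, 0], "jaw": 1}]}}

```text
t: 13.85
tool_pos: [0.5502, -0.2916, 0.3811]
orientation: [2.045, 2.1, 0.296]
force: [-0.2, -0.2, -4.4]
opening: 0.0138
gripper_force: 55.0
```

Run:
```python
from go import *
s=read_state(); M0=R.from_rotvec(s['orientation']).as_matrix(); p0=s['tool_pos']*1000
print((p0+167*M0[:,2]).round(1),s['q'].round(2),s['opening'],np.degrees(np.arccos(-M0[2,2])))
for th in(16,20,24,28,32,36,40,44):
    a=np.radians(th); yaw=1.5; Y=np.array([np.cos(np.radians(yaw)),np.sin(np.radians(yaw)),0])
    lip=np.array([495,-295,max(105,165-60*th/20)])
    h=lip+Y*(125*np.cos(a)-71*np.sin(a))+[0,0,125*np.sin(a)+71*np.cos(a)]
    p,M=target(h,yaw,th); print(th,h.round(),(M0.T@(p-p0)).round(),R.from_matrix(M0.T@M).as_rotvec().round(3))
im,d=read_camera('side'); cv2.imwrite('pics/s4.png',cv2.resize(im[100:384,100:478,::-1],(798,600)))
```

```text
[ 596.3 -290.4  220.6] [-0.62  0.08  1.59  0.18  1.24 -0.69] 0.013831203387910437 16.053921130009197
16 [ 596. -292.  220.] [-2. -1.  1.] [0.001 0.    0.   ]
20 [ 588. -293.  214.] [ -2. -21.   4.] [-0.069  0.     0.   ]
24 [ 580. -293.  221.] [ -2. -39.  -3.] [-0.139  0.     0.   ]
28 [ 572. -293.  226.] [ -2. -56.  -9.] [-0.208  0.     0.   ]
32 [ 563. -293.  231.] [ -2. -75. -13.] [-0.278  0.     0.   ]
36 [ 554. -293.  236.] [ -2. -93. -16.] [-0.348  0.     0.   ]
40 [ 545. -294.  240.] [  -2. -112.  -18.] [-0.418  0.     0.   ]
44 [ 536. -294.  243.] [  -2. -131.  -19.] [-0.488  0.     0.   ]
```

View pics/s4.png

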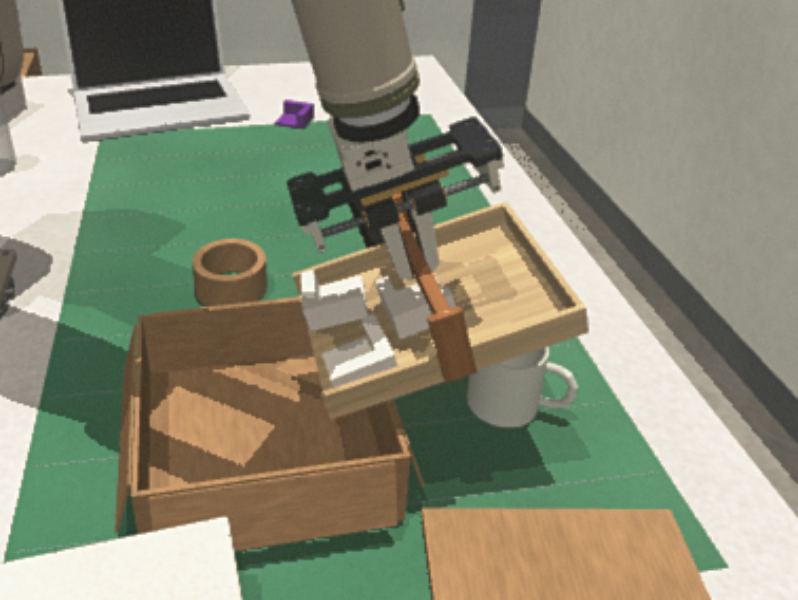

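The lip, (298,275)-(330,415) in the crop, is inside the carton rim. All three corners are still in the tray and the mug is clear. I'll tip further, slowly.

{"api": "servo_tool", "payload": {"increments": [{"slide": [-1, -5, 1], "dr": [-0.017, 0, 0], "jaw": 1}, {"slide": [-2, -10, 2], "dr": [-0.035, 0, 0], "jaw": 1}, {"slide": [-2, -15, 3], "dr": [-0.052, 0, 0], "jaw": 1}, {"slide": [-2, -21, 4], "dr": [-0.07, 0, 0], "jaw": 1}, {"slide": [-2, -25, 2], "dr": [-0.087, 0, 0], "jaw": 1}, {"slide": [-2, -30, 0], "dr": [-0.105, 0, 0], "jaw": 1}, {"slide": [-2, -34, -1], "dr": [-0.122, 0, 0], "jaw": 1}, {"slide": [-2, -39, -3], "dr": [-0.14, 0, 0], "jaw": 1}, {"slide": [-2, -43, -5], "dr": [-0.157, 0, 0], "jaw": 1}, {"slide": [-2, -47, -6], "dr": [-0.174, 0, 0], "jaw": 1}, {"slide": [-2, -52, -8], "dr": [-0.191, 0, 0], "jaw": 1}, {"slide": [-2, -56, -9], "dr": [-0.208, 0, 0], "jaw": 1}, {"slide": [-2, -61, -10], "dr": [-0.226, 0, 0], "jaw": 1}, {"slide": [-2, -66, -11], "dr": [-0.243, 0, 0], "jaw": 1}, {"slide": [-2, -70, -12], "dr": [-0.26, 0, 0], "jaw": 1}, {"slide": [-2, -75, -13], "dr": [-0.278, 0, 0], "jaw": 1}, {"slide": [-2, -75, -13], "dr": [-0.278, 0, 0], "jaw": 1}, {"slide": [-2, -75, -13], "dr": [-0.278, 0, 0], "jaw": 1}, {"slide": [-2, -75, -13], "dr": [-0.278, 0, 0], "jaw": 1}, {"slide": [-2, -75, -13], "dr": [-0.278, 0, 0], "jaw": 1}]}}

```text
t: 15.9
tool_pos: [0.4745, -0.296, 0.3726]
orientation: [1.883, 1.933, 0.554]
force: [-0.1, 0.2, -2.2]
opening: 0.0136
gripper_force: 55.0
```

Run:
```python
from h import *
s=read_state(); print(s['force'],s['q'].round(2))
im,d=read_camera('side'); cv2.imwrite('pics/s5.png',cv2.resize(im[150:384,130:442,::-1],(800,600)))
```

```text
[-0.13614201  0.18674741 -2.17630733] [-0.78 -0.17  1.9   0.46  1.05 -0.96]
```

View pics/s5.png

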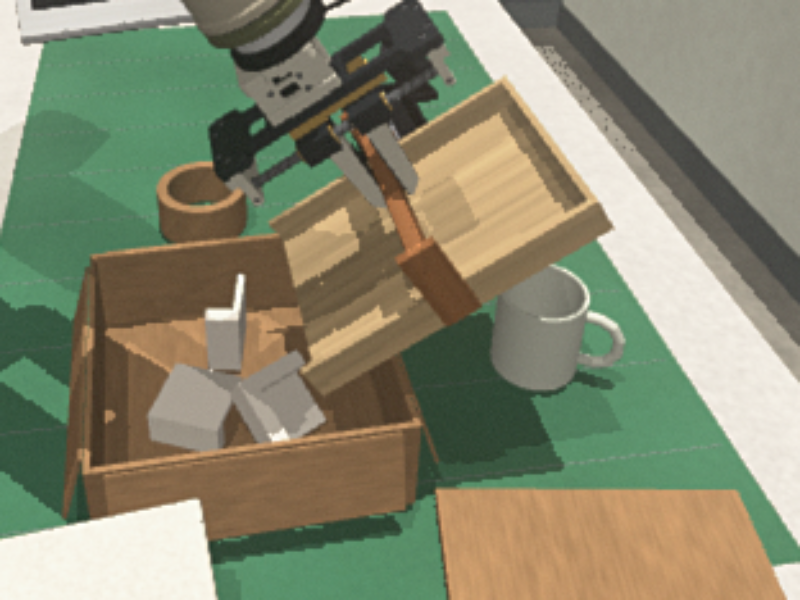

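All three corners are in the carton at crop (190,405), (280,395) and (228,320), and the tray is empty. I'll level the tray and carry it back.

```bash
python3 go.py 600 -292 245 0 0
```

```text
slide [  0.7 127.4  33. ] dr [ 0.558 -0.007  0.026] t 15.95 q [-0.78 -0.17  1.9   0.46  1.05 -0.96] open 0.01381596255200393 F [ 0.2 -0.4 -2.3]
grasp now [ 562.9 -293.6  230.9] yaw_y 1.51 up lean 31.97
```

{"api": "servo_tool", "payload": {"increments": [{"slide": [0, 5, -2], "dr": [0.02, 0, 0], "jaw": 1}, {"slide": [0, 17, -3], "dr": [0.07, 0, 0], "jaw": 1}, {"slide": [0, 32, -3], "dr": [0.14, 0, 0.006], "jaw": 1}, {"slide": [0, 49, 0], "dr": [0.21, 0, 0.01], "jaw": 1}, {"slide": [0, 66, 5], "dr": [0.28, -0.003, 0.013], "jaw": 1}, {"slide": [0, 83, 11], "dr": [0.35, -0.004, 0.016], "jaw": 1}, {"slide": [0, 99, 18], "dr": [0.42, -0.005, 0.02], "jaw": 1}, {"slide": [0, 113, 25], "dr": [0.49, -0.006, 0.023], "jaw": 1}, {"slide": [1, 123, 31], "dr": [0.54, -0.007, 0.026], "jaw": 1}, {"slide": [1, 127, 33], "dr": [0.558, -0.007, 0.026], "jaw": 1}, {"slide": [1, 127, 33], "dr": [0.558, -0.007, 0.026], "jaw": 1}, {"slide": [1, 127, 33], "dr": [0.558, -0.007, 0.026], "jaw": 1}]}}

```text
t: 17.15
tool_pos: [0.5994, -0.2918, 0.4117]
orientation: [2.222, 2.221, 0.001]
force: [0.0, 0.1, -2.5]
opening: 0.0135
gripper_force: 55.0
```

```bash
python3 go.py 424.6 227.1 235 -13.4 0
```

```text
slide [ 518.8 -175.2    9.7] dr [ 0.001 -0.     0.233] t 17.15 q [-0.53  0.31  1.27  0.    1.56 -0.53] open 0.01346682749269717 F [ 0.   0.1 -2.5]
grasp now [ 599.5 -291.7  244.7] yaw_y -0.04 up lean 0.05
```

{"api": "servo_tool", "payload": {"increments": [{"slide": [10, -3, 0], "dr": [0, 0, 0.005], "jaw": 1}, {"slide": [30, -10, 0], "dr": [0, 0, 0.013], "jaw": 1}, {"slide": [60, -20, 1], "dr": [0, 0, 0.027], "jaw": 1}, {"slide": [95, -32, 2], "dr": [0, 0, 0.043], "jaw": 1}, {"slide": [130, -44, 3], "dr": [0, 0, 0.058], "jaw": 1}, {"slide": [165, -56, 4], "dr": [0, 0, 0.074], "jaw": 1}, {"slide": [200, -68, 4], "dr": [0, 0, 0.09], "jaw": 1}, {"slide": [235, -79, 5], "dr": [0, 0, 0.105], "jaw": 1}, {"slide": [270, -91, 5], "dr": [0, 0, 0.121], "jaw": 1}, {"slide": [305, -103, 6], "dr": [0, 0, 0.137], "jaw": 1}, {"slide": [340, -115, 7], "dr": [0, 0, 0.153], "jaw": 1}, {"slide": [375, -127, 7], "dr": [0, 0, 0.168], "jaw": 1}, {"slide": [410, -138, 8], "dr": [0, 0, 0.184], "jaw": 1}, {"slide": [445, -150, 8], "dr": [0, 0, 0.2], "jaw": 1}, {"slide": [475, -160, 9], "dr": [0, 0, 0.213], "jaw": 1}, {"slide": [500, -169, 9], "dr": [0, 0, 0.225], "jaw": 1}, {"slide": [514, -174, 10], "dr": [0, 0, 0.231], "jaw": 1}, {"slide": [519, -175, 10], "dr": [0, 0, 0.233], "jaw": 1}, {"slide": [519, -175, 10], "dr": [0, 0, 0.233], "jaw": 1}, {"slide": [519, -175, 10], "dr": [0, 0, 0.233], "jaw": 1}]}}

```text
t: 19.15
tool_pos: [0.4248, 0.2267, 0.4021]
orientation: [2.466, 1.947, 0.001]
force: [0.3, -0.6, -3.4]
opening: 0.0134
gripper_force: 55.0
```

```bash
python3 go.py 424.6 227.1 72 -13.4 0
```

```text
slide [  0.2  -0.3 163.1] dr [ 0. -0. -0.] t 19.15 q [ 0.38 -0.19  1.81  0.    1.52  0.62] open 0.01335371194644382 F [ 0.3 -0.6 -3.4]
grasp now [424.9 226.8 235.1] yaw_y -13.41 up lean 0.04
```

{"api": "servo_tool", "payload": {"increments": [{"slide": [0, 0, 10], "dr": [0, 0, 0], "jaw": 1}, {"slide": [0, 0, 30], "dr": [0, 0, 0], "jaw": 1}, {"slide": [0, 0, 60], "dr": [0, 0, 0], "jaw": 1}, {"slide": [0, 0, 90], "dr": [0, 0, 0], "jaw": 1}, {"slide": [0, 0, 115], "dr": [0, 0, 0], "jaw": 1}, {"slide": [0, 0, 135], "dr": [0, 0, 0], "jaw": 1}, {"slide": [0, 0, 148], "dr": [0, 0, 0], "jaw": 1}, {"slide": [0, 0, 155], "dr": [0, 0, 0], "jaw": 1}, {"slide": [0, 0, 159], "dr": [0, 0, 0], "jaw": 1}, {"slide": [0, 0, 161], "dr": [0, 0, 0], "jaw": 1}, {"slide": [0, 0, 163], "dr": [0, 0, 0], "jaw": 1}, {"slide": [0, 0, 163], "dr": [0, 0, 0], "jaw": 1}, {"slide": [0, 0, 163], "dr": [0, 0, 0], "jaw": 1}]}}

```text
t: 20.45
tool_pos: [0.425, 0.2276, 0.2395]
orientation: [-2.465, -1.947, -0.002]
force: [0.0, 0.6, -2.0]
opening: 0.0134
gripper_force: 55.0
```

```bash
python3 go.py 424.6 227.1 72 -13.4 0
```

```text
slide [-0.6 -0.3  0.5] dr [ 0.001 -0.001  0.   ] t 20.45 q [ 0.39 -0.04  1.98  0.    1.2   0.62] open 0.01337855239808007 F [ 0.   0.6 -2. ]
grasp now [425.1 227.7  72.5] yaw_y -13.38 up lean 0.07
```

Lower the last millimetre, then release and rise.

{"api": "servo_tool", "payload": {"increments": [{"slide": [0, 0, 1], "dr": [0, 0, 0], "jaw": 1}, {"slide": [0, 0, 2], "dr": [0, 0, 0], "jaw": 1}, {"slide": [0, 0, 2], "dr": [0, 0, 0], "jaw": 1}, {"slide": [0, 0, 1], "dr": [0, 0, 0], "jaw": 0.5}, {"slide": [0, 0, 1], "dr": [0, 0, 0], "jaw": 0.5}, {"slide": [0, 0, 1], "dr": [0, 0, 0], "jaw": 0.5}, {"slide": [0, 0, 1], "dr": [0, 0, 0], "jaw": 0.5}, {"slide": [0, 0, -10], "dr": [0, 0, 0], "jaw": 0.5}, {"slide": [0, 0, -40], "dr": [0, 0, 0], "jaw": 0.5}, {"slide": [0, 0, -80], "dr": [0, 0, 0], "jaw": 0.5}, {"slide": [0, 0, -120], "dr": [0, 0, 0], "jaw": 0.5}, {"slide": [0, 0, -150], "dr": [0, 0, 0], "jaw": 0.5}, {"slide": [0, 0, -150], "dr": [0, 0, 0], "jaw": 0.5}, {"slide": [0, 0, -150], "dr": [0, 0, 0], "jaw": 0.5}]}}

```text
t: 21.85
tool_pos: [0.425, 0.2275, 0.3902]
orientation: [2.465, 1.947, 0.004]
force: [-0.0, 0.6, -1.1]
opening: 0.0465
gripper_force: 0.0
```

Run:
```python
from h import *
print(read_state()['gripper_force'])
im,d=read_camera('side'); cv2.imwrite('pics/s6.png',cv2.resize(im[...,::-1],(800,600)))
```

```text
0.0
```

View pics/s6.png

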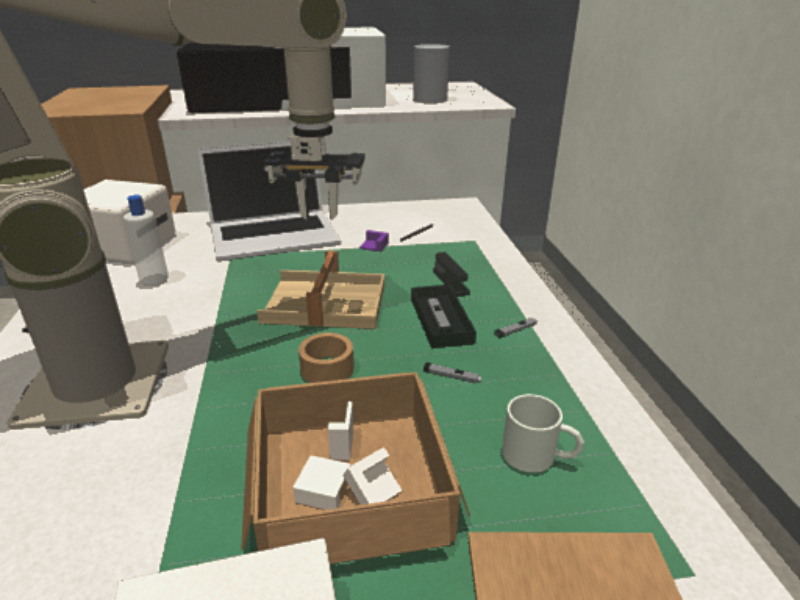

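The final picture shows the empty tray flat at (322,300), the knife in the desk tray at (440,313), the three corners in the carton around (345,465), and the bystanders unmoved.

```bash
python3 -c "from plant import *; print(close_job())"
```

```text
the job is handed in; nothing more can be done
None
```

The job is handed in: the knife is in the desk tray, all three corner protectors are in the carton, and the empty tray is flat back where it stood, with the tape roll, mug and stapler untouched; no verdict came back from the judge.

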